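# Step the slide tray to the gate and lock it

## Task

Work the feed lever with full strokes, pressing it down and letting it come back up, until the tall slide stands in line with the gate's brass pointers; the ratchet cannot go back, so count your strokes. Then take the key from its block, give the slotted tray lock a quarter turn clockwise with it, and leave the key standing in the slot. Do not touch the slides or the tray, and leave everything else on the ledge where it is.

Things in the scene. Friction and masses are not known exactly. Their poses are not given: they have to be found in the camera images.
- feeder: Fixed slide feeder: wooden board 225 x 330 x 14 mm, black slide tray on its back (+x) half, lever shaft and lock on its front half. Origin on the ledge, 10 mm to +x and 10 mm to -y of the board's middle; x to its back, y along the tray's travel, z up. Two shaft bearings at y = 0, x = -60 to -26 mm, 98 mm high; the front, x = -125 to -65 mm, is clear but for lever and lock.
- gate (a point): The gate: the point on the tray's floor level (20 mm above the ledge) in line with the two thin brass pointers that stand in front of and behind the tray (74 and 146 mm high). Axes as the feeder's; y is the direction in which the tray travels. The tall slide must end with y = 0 here.
- tray: Black tray, 90 mm wide, 168 mm long, top 46 mm above the ledge, that slides along the feeder's +y only; seven slots 24 mm apart, steel rack bars on its front side. Origin under its middle slot. Each full lever stroke advances it 24 mm, one slot; friction holds it and nothing takes it back. Travel 122 mm in all.
- slide_tall: The tall slide: a glass plate in a light wood frame, 84 mm wide, 6 mm thick, 108 mm high (the other two are 84 mm high), standing loosely in a slot of the tray, square to its travel. Origin at the middle of its underside, z up. At the start it stands 2, 3 or 4 slots (48, 72 or 96 mm) short of the gate on its -y side.
- slide_a: A lower slide, 84 x 6 x 84 mm, in another slot of the tray. Origin at the middle of its underside.
- slide_b: A lower slide, 84 x 6 x 84 mm, in another slot of the tray. Origin at the middle of its underside.
- lever (a joint): Feed lever angle: 0 at rest (its arm raised 0.33 rad), 0.66 rad at its lower stop, which is a full stroke; a spring brings it back to 0. Pressing the pad takes about 3 to 7 N. It must come back to 0 to catch the next rack bar. A shorter stroke leaves the tray short (about 5 mm per 0.1 rad), and the next full stroke makes that up; below about 0.55 the next bar is not caught and the stroke does not count.
- lever_pad (a point): Centre of the top of the lever's round wooden finger pad, 32 mm across, 10 mm thick, in front of the tray: feeder x = -85 mm, y = -98 mm, 127 mm above the ledge at rest. Its arm turns about a shaft along the feeder's x, 88 mm above the ledge at feeder y = 0, so the pad (105 mm from the shaft) goes almost straight down by 68 mm to the stop.
- lock (a joint): Tray lock angle: 0 to 0.15 rad at the start, grows clockwise as seen from above, to a stop at 1.5 rad (locked). Stays where it is left.
- lock_slot (a point): Centre of the lock's slot at the top face of its brass head (38 x 38 mm, top 30 mm above the ledge). The slot runs along this point's x axis, 6.5 mm wide, 12 mm deep and open at both ends; the point turns with the lock. The lock lies at feeder x = -78 mm, y = 115 mm.
- stand: Fixed wooden key block, 56 x 40 x 22 mm, with a slot 34 x 6.5 mm, 12 mm deep, along its x in which the key stands. Origin at the middle of its underside.
- key: Brass key standing upright: flat grip 30 (x) x 12 (y) x 36 mm high over a steel blade 24 (x) x 3 (y) mm, 10 mm long (the last 2 mm 21 x 2 mm). Origin at the middle of the blade's lower end, z up. The grip begins 10 mm above it; its shoulders rest on the block, later on the lock's head, so it stands by itself. About 80 g.
- key_grip (a point): A good place to hold the key: the middle of its grip, 34 mm above its origin (12 mm below its top), axes as the key's; grip across y (12 mm).
- bottle: Amber bottle with a cork, 56 mm across, 115 mm high, origin under its middle. Leave alone.
- tube: Brass focusing tube standing on end, 50 mm across, 90 mm high, origin under its middle. Leave alone.
- carrier: Black tin slide carrier lying flat, 180 x 90 x 12 mm, origin under its middle. Leave alone.
- loupe: Dark loupe standing, 50 mm across, 42 mm high, origin under its middle. Leave alone.
- brush: Dusting brush lying flat. Leave alone.
- slidebox: Open wooden slide box, 110 x 150 x 60 mm, origin under its middle. Leave alone.
Things that resemble listed ones, but are neither listed nor needed, are in the scene too. Leave any blue look-alike of the slide_tall alone. Of the things that look like the key, the smaller one is meant.

How it is judged:
On the way, in this order (a step that is already met when the one before it is completed fails the run):
1. the tall slide stands at the gate with the lever back up, the lock still open (y of slide_tall in the frame of gate between -0.008 and 0.008 m and value of joint lever below 0.1 rad and value of joint lock below 0.4 rad), for 0.2 s.
2. the key's blade is in the slot of the still open lock (horizontal distance between key and lock_slot below 0.009 m and z of key in the frame of lock_slot below -0.006 m and angle between key's own z axis and vertical below 0.2 rad and value of joint lock below 0.5 rad), for 0.05 s.
3. the lock is turned a quarter turn with the key in its slot (horizontal distance between key and lock_slot below 0.009 m and z of key in the frame of lock_slot below -0.006 m and angle between key's own z axis and vertical below 0.2 rad and value of joint lock above 1.2 rad), for 0.1 s.
At the end, for the whole second after the job is handed in: The tall slide stands within 8 mm of the gate along the travel, the lever is back up (under 0.1 rad), the lock is turned to at least 1.2 rad, and the key stands upright (within 0.2 rad) and still in the lock's slot: blade at least 6 mm deep, within 9 mm of the slot's centre (all of step 3 and y of slide_tall in the frame of gate between -0.008 and 0.008 m and value of joint lever below 0.1 rad and linear speed of each of key, slide_tall below 0.02 m/s); the robot touches nothing.
It fails at once if the robot touches the tray or a slide (contact force between any of the fingers, the arm and tray above 0.5 N or contact force between any of the fingers, the arm and slide_tall above 0.5 N or contact force between any of the fingers, the arm and slide_a above 0.5 N or contact force between any of the fingers, the arm and slide_b above 0.5 N).
It fails at once if a bystander is moved more than 20 mm (distance of any of bottle, tube, carrier, loupe, brush, slidebox from where it was at the start of the episode above 0.02 m).
It also fails if it takes over 61 s, if anything falls off the work surface, if the arm or the gripper's body presses on something with over 40 N, if the wrist force passes 120 N, or if a joint passes its speed limit or range.

## Robot

A 6-joint arm with a two-finger parallel gripper is mounted at the origin on the work surface. World frame = base frame: x ahead of the robot, y to its left, z up, the work surface at z = 0. Lengths are in m, angles in rad, forces in N, time in s.
With the tool pointing down it reaches from about 0.35 to 0.8 m from the base axis. Payload 7.3 kg.
Tool frame: the origin (TCP) lies on the mounting face of the last link; the fingertips stand 173 mm ahead of it and the grasp point (between the pads) lies 155 mm ahead of it (arm.hold_point_z is the distance from the TCP to the grasp point, in m); z points along the fingers, y is the line along which they close (so a half turn about z gives the same grasp; the last joint's range is limited). The gripper opens to 85 mm and grips with 20 to 120 N. Pads are 22 mm wide; open, the fingers measure 114 mm over their backs; the gripper's body (76 mm by 85 mm) begins 54 mm behind the grasp point. The pads swing forward as they close: fully open they stand 13 mm farther back than shut.
Start: joints at [0.974, 0.342, 1.524, -0, 1.275, -0.146], TCP at [0.229, 0.473, 0.405] pointing down, gripper open.
Joint ranges: [-2.53, 2.53], [-0.77, 2.02], [0.04, 2.7], [-1, 4.14], [0.28, 2.66], [-3.11, 3.11]. Speed limits (rad/s): [2.57, 2.57, 3.14, 3.14, 3.14, 3.14].

## Interface

Orientations are given as a unit quaternion [x, y, z, w].
In Python, from station import readout, vision, arm gives the robot as it stands.
- The arm moves only by the tool drive_tool, never from a script. Its argument "deltas" is a list of rows, each an object of numbers: "ax", "ay", "az": the turn, a rotation vector about the world's x, y, z in rad; "dx", "dy", "dz": the shift along the world's x, y, z in m; "fingers": the closure, from -1 (fully open) to 1 (shut). A call has 1 to 20 rows; each row is the pose to reach, as a shift and turn from the pose commanded when the call began; what a row does not reach only later rows make up. A row lasts 1/10 s, in which the tool goes at most 50 mm and 8.59 degrees, less where a joint would pass 70% of its speed; a pose out of reach is approached as far as the arm can. A call with a gripper value outside its range is refused whole. The fingers move at their own pace and stop on an object; the grip force is fixed at half the most. Time passes only in rows, so rows that repeat a pose let the fingers close. It gives the time, the measured TCP pose, the force, the opening and the grip force at its end, in the units of the state.
- readout.get_obs(): the state, without advancing time (a new reading comes with each control period).
- vision.read_camera(name): name is "side" or "top"; returns (picture, depth): 420x560x3 uint8, red, green, blue; 420x560 float32, m along the optical axis (not along the pixel's ray), 0 where there is no reading.
- vision.get_calibration(name): a dict with "K" (3x3 intrinsics, pixels), "position" and "rotation" of the camera in the world. Camera axes: x right, y up, looking along -z (the intrinsics and any distortion apply to the point x, -y, -z); pixel columns grow to the right and rows downward; lengths in m; the calibration is good to about 2 mm. A picture is of the moment at which its call begins. get_calibration takes no time and is no camera call.
- arm.hand_in(): hands the job in; it is judged then, once.
Trained networks look in the newest picture that a camera, given by its name, has taken for a name from the list of things; names that differ only in an ending like _2 or _b are one class to them, and where a whole thing is asked for, a point or a joint stands for the part that bears it (a point fixed in the world has none). Each returns a list of dicts, best first, with "score" (0 to 1); they miss things now and then, are a little off and sometimes report something else, mostly with a low value. They report only what shows in the picture. A call takes as long as a camera call. They do not tell look-alikes from the thing itself.
- vision.look_for(camera, label): "extent" ([centre column, centre row, width, height] in pixels, round what is visible of it).
- vision.masks_of(camera, label): "region" (420x560 bool, what is visible of it) and "extent" ([centre column, centre row, width, height] in pixels, round what is visible of it).
- vision.mark_of(camera, label): "location" ([column, row] in pixels: a listed point, or the origin of a listed thing).
The state is a dict: "clock": time; "joints": joint angles; "joint_velocities": joint speeds; "joint_torque": joint torques, N m; "eef_pos": TCP position; "ee_rot": TCP orientation; "ft_force": force on the tool from outside, world axes, zero at the start; "torque": the same for the moment, N m; "opening": finger opening in m; "finger_force": force on a finger pad.
Only numpy, scipy, OpenCV 4.12 (cv2) and the standard library are available. Lean on these libraries where they do the work, as an engineer would, in place of code of your own. Each camera call takes 0.05 s, during which the arm holds its last target. There are 200 camera calls.

## Working session

There is one attempt and no reset: what is moved stays moved. The work goes in short steps, Python scripts to look and compute and a tool call to move; the robot and the scene stay as the last step left them, time stands still between calls to the robot, and variables do not carry over. Pictures are saved under pics/ and viewed, at most 10 in all, crops included, and the job is handed in when it is done.

Besides the shell and the picture viewer there is one more tool, called as name(argument=value, ...), one argument or row to a line, values as JSON. drive_tool: Moves the arm, as the interface text tells. Its arguments: {"type":"object","properties":{"deltas":{"type":"array","items":{"type":"object","properties":{"ax":{"type":"number"},"ay":{"type":"number"},"az":{"type":"number"},"dx":{"type":"number"},"dy":{"type":"number"},"dz":{"type":"number"},"fingers":{"type":"number"}}}}},"required":["deltas"]}

```bash
mkdir -p pics; cat > h.py <<'E'
import numpy as np, cv2
from station import readout, vision, arm
def cal(c):
    k=vision.get_calibration(c); return np.array(k["K"]),np.array(k["position"]),np.array(k["rotation"]),k
def ray(c,u,v):
    K,p,R,_=cal(c); d=R@np.array([(u-K[0,2])/K[0,0],-(v-K[1,2])/K[1,1],-1]); return p,d
def at_z(c,u,v,z):
    p,d=ray(c,u,v); return p+d*(z-p[2])/d[2]
def at_d(c,u,v,dep):
    p,d=ray(c,u,v); return p+d*dep
def proj(c,P):
    K,p,R,_=cal(c); q=R.T@(np.array(P)-p); return np.array([K[0,0]*q[0]/-q[2]+K[0,2],K[1,2]+K[1,1]*q[1]/q[2]])
def cloud(c,D):
    K,p,R,_=cal(c); v,u=np.mgrid[:D.shape[0],:D.shape[1]]
    q=np.stack([(u-K[0,2])/K[0,0],-(v-K[1,2])/K[1,1],-np.ones(u.shape)],-1)*D[...,None]
    return q@R.T+p
E
python3 - <<'E'
from h import *
print(readout.get_obs())
for c in("top","side"):
    im,D=vision.read_camera(c); cv2.imwrite(f"pics/{c}0.png",im[...,::-1]); np.savez(f"{c}0.npz",im=im,D=D)
    print(cal(c)[3])
    for n in("feeder","lever_pad","lock_slot","gate","slide_tall","key","key_grip","stand","tray"):
        print(c,n,[(np.round(r["location"]),round(r["score"],2)) for r in vision.mark_of(c,n)][:4])
E
```

```text
{'clock': 0.0, 'joints': array([ 9.74006703e-01,  3.42718311e-01,  1.52504100e+00,  2.74364979e-05,
        1.27543307e+00, -1.45978536e-01]), 'joint_velocities': array([ 8.80317469e-05,  7.42340873e-04,  1.38853402e-03, -9.33746483e-04,
       -3.76878983e-04,  1.61952459e-04]), 'joint_torque': array([ 1.34864276e-03, -4.33676898e+01, -2.46014625e+01, -7.48651019e-05,
        7.81522016e-03, -3.86307349e-06]), 'eef_pos': array([0.228623  , 0.47244233, 0.40401968]), 'ee_rot': array([ 2.23505496e-01,  9.74702341e-01, -7.40568428e-04, -3.02500010e-04]), 'ft_force': array([0.55733793, 0.16169507, 0.86720043]), 'torque': array([-0.0579039 ,  0.03349743, -0.02334515]), 'finger_force': 0.0, 'opening': 0.08546692485242077}
{'K': array([[533.17250159,   0.        , 283.70236614],
       [  0.        , 533.17250159, 203.9748217 ],
       [  0.        ,   0.        ,   1.        ]]), 'position': array([0.43064994, 0.04051724, 1.57648911]), 'rotation': array([ 0.03398273, -0.03850773, -0.70539945,  0.70694692])}
top feeder [(array([315., 202.]), 0.56)]
top lever_pad [(array([347., 236.]), 0.59)
[... 521 characters left out ...]
     [  0.        , 414.15908638, 208.88543417],
       [  0.        ,   0.        ,   1.        ]]), 'position': array([0.09975646, 0.96694929, 0.83866149]), 'rotation': array([-0.10744327,  0.44251626,  0.86657378, -0.20416949])}
side feeder [(array([288., 209.]), 0.62)]
side lever_pad [(array([327., 174.]), 0.57)]
side lock_slot [(array([286., 231.]), 0.54)]
side gate [(array([264., 208.]), 0.68)]
side slide_tall [(array([285., 170.]), 0.89), (array([284., 195.]), 0.74)]
side key [(array([224., 324.]), 0.88), (array([257., 306.]), 0.46)]
side key_grip [(array([259., 298.]), 0.66), (array([223., 311.]), 0.57)]
side stand [(array([260., 308.]), 0.87)]
side tray [(array([280., 200.]), 0.74)]
```

```bash
sed -i 's/np.array(k\["rotation"\]),k/Rotation.from_quat(k["rotation"]).as_matrix(),k/; 1a from scipy.spatial.transform import Rotation' h.py
python3 - <<'E'
from h import *
im=cv2.imread("pics/top0.png"); c=im[120:320,120:440]; cv2.imwrite("pics/top0c.png",cv2.resize(c,None,fx=2.5,fy=2.5,interpolation=cv2.INTER_CUBIC))
for n,u,v,z in(("pad",347,236,.127),("lock",274,220,.03),("gate",296,182,.02),("key1",174,241,.046),("key2",147,220,.046),("feeder",315,202,0)): print(n,at_z("top",u,v,z).round(3))
for n,u,v,z in(("pad",327,174,.127),("lock",286,231,.03),("gate",264,208,.02),("grip1",259,298,.046),("grip2",223,311,.046)): print(n,at_z("side",u,v,z).round(3))
E
```

```text
pad [ 0.493 -0.141  0.127]
lock [0.543 0.059 0.03 ]
gate [ 0.656 -0.005  0.02 ]
key1 [0.481 0.345 0.046]
key2 [0.541 0.423 0.046]
feeder [ 0.599 -0.063  0.   ]
pad [ 0.499 -0.156  0.127]
lock [0.541 0.067 0.03 ]
gate [ 0.668 -0.023  0.02 ]
grip1 [0.475 0.356 0.046]
grip2 [0.534 0.431 0.046]
```

View pics/top0c.png

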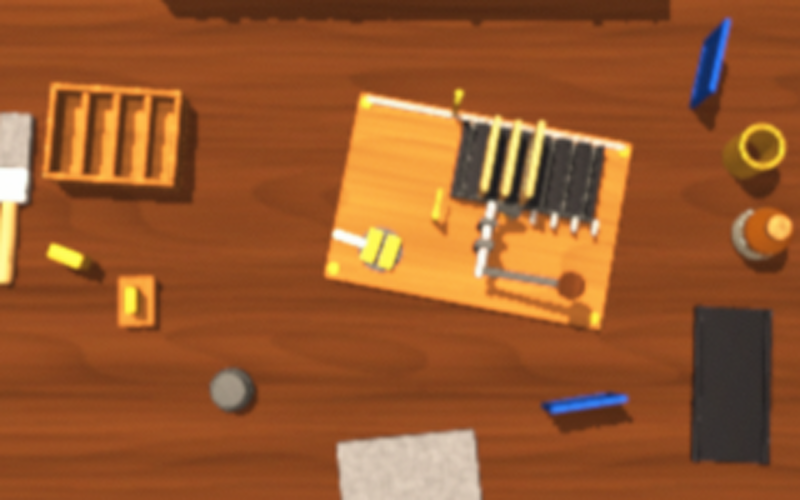

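View pics/side0.png

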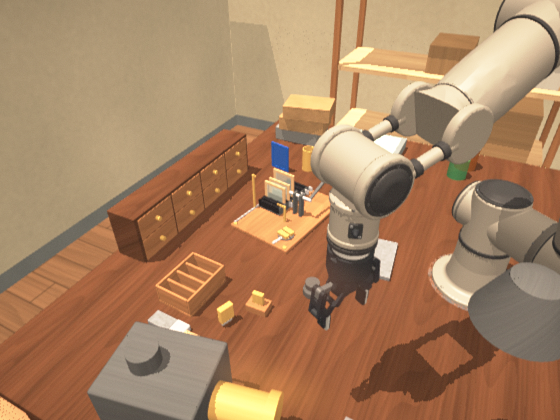

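```bash
python3 - <<'E'
from h import *
d=np.load("top0.npz"); D=d["D"]; P=cloud("top",D)
cr=[(361,94),(632,146),(602,329),(325,277)]  # back-left,back-right,front-right,front-left
W=np.array([at_z("top",u/2.5+120-.3,v/2.5+120-.3,.014)[:2] for u,v in cr])
N=np.array([(.1025,.175),(.1025,-.155),(-.1225,-.155),(-.1225,.175)])
Nc=N-N.mean(0);Wc=W-W.mean(0)
th=np.arctan2((Nc[:,0]*Wc[:,1]-Nc[:,1]*Wc[:,0]).sum(),(Nc*Wc).sum())
R=np.array([[np.cos(th),-np.sin(th)],[np.sin(th),np.cos(th)]]); t=W.mean(0)-R@N.mean(0)
print("th",th,"t",t,"resid",(W-(N@R.T+t)).round(4).tolist())
np.savez("feeder.npz",th=th,t=t)
for n,x,y in(("pad",-.085,-.098),("lock",-.078,.115),("shaft",-.06,0)): print(n,R@[x,y]+t)
# in feeder frame
F=P.copy(); F[...,:2]=(P[...,:2]-t)@R
m=(F[...,0]>0)&(F[...,0]<.1)&(abs(F[...,1])<.18)&(F[...,2]>.055)&(F[...,2]<.16)
ys=F[...,1][m];zs=F[...,2][m];xs=F[...,0][m]
for y in np.arange(-.15,.15,.004):
    k=(ys>=y)&(ys<y+.004)
    if k.sum()>0: print(round(y,3),k.sum(),zs[k].max().round(3),np.median(zs[k]).round(3),np.median(xs[k]).round(3))
m=(F[...,2]>.018)&(F[...,0]<-.05)&(F[...,0]>-.13)&(abs(F[...,1]-.115)<.045)
print("lockpts",m.sum(),np.median(F[m],0))
m=(F[...,2]>.1)&(F[...,2]<.14)&(F[...,0]<-.06)&(F[...,0]>-.13)&(F[...,1]<-.07)
print("pad",m.sum(),F[m].mean(0).round(4),P[m].mean(0).round(4))
for n,u,v in(("key1",173,240),("key2",147,222)):
    q=P[v-14:v+15,u-14:u+15].reshape(-1,3); q=q[q[:,2]>.03]; k=q[q[:,2]>q[:,2].max()-.012]; print(n,q[:,2].max(),k.mean(0),np.ptp(k,axis=0))
im=cv2.imread("pics/top0.png"); a=im[202:272,130:200]; b=im[185:255,240:310]
cv2.imwrite("pics/kl.png",cv2.resize(np.hstack([a,b]),None,fx=5.6,fy=5.6,interpolation=cv2.INTER_CUBIC))
a=cv2.imread("pics/side0.png"); cv2.imwrite("pics/sc.png",np.hstack([cv2.resize(a[150:260,225:335],(400,400),interpolation=cv2.INTER_CUBIC),cv2.resize(a[270:340,205:275],(400,400),interpolation=cv2.INTER_CUBIC)]))
E
```

```text
th -0.18450097978751914 t [ 0.59953638 -0.06344621] resid [[-0.0016, -0.0006], [-0.0026, 0.0022], [0.0023, -0.0007], [0.0019, -0.0009]]
pad [ 0.49800032 -0.14418919]
lock [0.54395764 0.06391157]
shaft [ 0.54055471 -0.05243885]
-0.11 1 0.055 0.055 0.067
-0.094 1 0.055 0.055 0.052
-0.05 1 0.057 0.057 0.079
-0.038 35 0.134 0.126 0.046
-0.034 82 0.134 0.122 0.042
-0.014 31 0.111 0.105 0.045
-0.01 53 0.11 0.102 0.045
0.01 33 0.109 0.103 0.045
0.014 44 0.111 0.102 0.047
0.018 1 0.058 0.058 0.069
0.026 2 0.056 0.056 0.03
0.058 9 0.149 0.111 0.096
0.062 8 0.149 0.142 0.096
lockpts 246 [-0.0769765   0.11844811  0.02609925]
pad 123 [-0.0832 -0.0939  0.1255] [ 0.5005 -0.1404  0.1255]
key1 1.5764891110170496 [0.43064994 0.04051724 1.57648911] [0. 0. 0.]
key2 1.5764891110170496 [0.43064994 0.04051724 1.57648911] [0. 0. 0.]
```

View pics/kl.png

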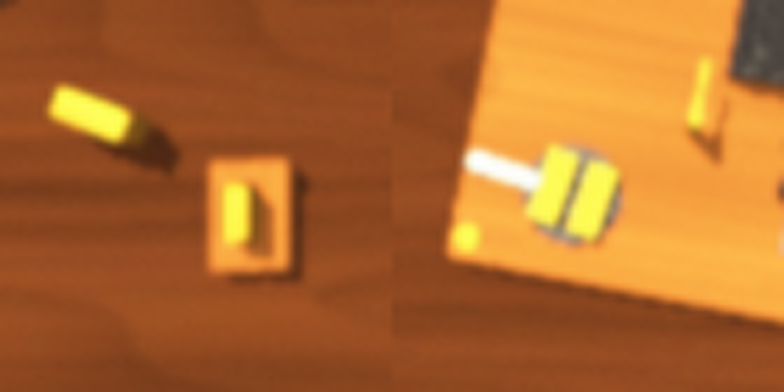

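View pics/sc.png

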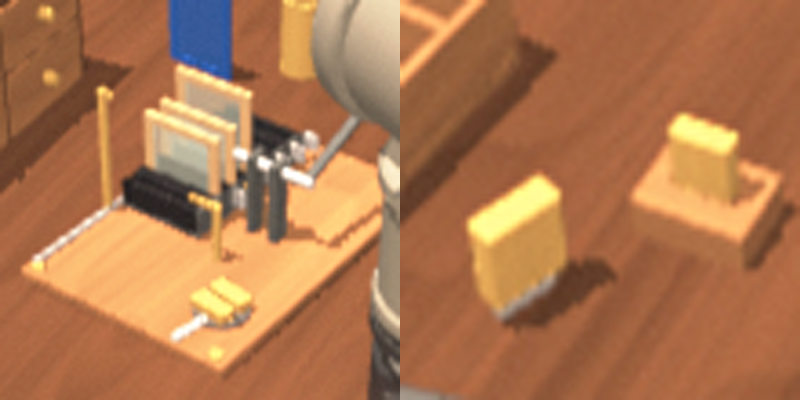

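From the top view and depth, the key candidates are the small key in its block at (173,240) and a larger key standing on the ledge at (147,222). I choose the block one, and the close crop confirms it is smaller. The tall wooden slide is near (333,184), with the blue look-alikes at (405,150) and (347,284). It is at feeder y of about -36 mm and the pointers at about +60 mm, so 4 strokes are needed.

drive_tool(
  deltas=[
    {"dx": 0.02, "dy": -0.045, "dz": 0, "fingers": 1},
    {"dx": 0.04, "dy": -0.09, "dz": 0, "fingers": 1},
    {"dx": 0.06, "dy": -0.135, "fingers": 1},
    {"dx": 0.08, "dy": -0.18, "fingers": 1},
    {"dx": 0.1, "dy": -0.225, "fingers": 1},
    {"dx": 0.12, "dy": -0.27, "fingers": 1},
    {"dx": 0.14, "dy": -0.315, "fingers": 1},
    {"dx": 0.16, "dy": -0.36, "fingers": 1},
    {"dx": 0.18, "dy": -0.405, "fingers": 1},
    {"dx": 0.2, "dy": -0.45, "fingers": 1},
    {"dx": 0.22, "dy": -0.495, "dz": -0.01, "fingers": 1},
    {"dx": 0.24, "dy": -0.54, "dz": -0.03, "fingers": 1},
    {"dx": 0.26, "dy": -0.585, "dz": -0.05, "fingers": 1},
    {"dx": 0.27, "dy": -0.617, "dz": -0.07, "fingers": 1},
    {"dx": 0.27, "dy": -0.617, "dz": -0.07, "fingers": 1},
    {"dx": 0.27, "dy": -0.617, "dz": -0.07, "fingers": 1},
  ],
)

```text
invalid input at $.deltas[0]: expected keys ax, ay, az, dx, dy, dz, fingers
```

All keys needed in each row.

drive_tool(
  deltas=[
    {"ax": 0, "ay": 0, "az": 0, "dx": 0.02, "dy": -0.045, "dz": 0, "fingers": 1},
    {"ax": 0, "ay": 0, "az": 0, "dx": 0.04, "dy": -0.09, "dz": 0, "fingers": 1},
    {"ax": 0, "ay": 0, "az": 0, "dx": 0.06, "dy": -0.135, "dz": 0, "fingers": 1},
    {"ax": 0, "ay": 0, "az": 0, "dx": 0.08, "dy": -0.18, "dz": 0, "fingers": 1},
    {"ax": 0, "ay": 0, "az": 0, "dx": 0.1, "dy": -0.225, "dz": 0, "fingers": 1},
    {"ax": 0, "ay": 0, "az": 0, "dx": 0.12, "dy": -0.27, "dz": 0, "fingers": 1},
    {"ax": 0, "ay": 0, "az": 0, "dx": 0.14, "dy": -0.315, "dz": 0, "fingers": 1},
    {"ax": 0, "ay": 0, "az": 0, "dx": 0.16, "dy": -0.36, "dz": 0, "fingers": 1},
    {"ax": 0, "ay": 0, "az": 0, "dx": 0.18, "dy": -0.405, "dz": 0, "fingers": 1},
    {"ax": 0, "ay": 0, "az": 0, "dx": 0.2, "dy": -0.45, "dz": 0, "fingers": 1},
    {"ax": 0, "ay": 0, "az": 0, "dx": 0.22, "dy": -0.495, "dz": -0.01, "fingers": 1},
    {"ax": 0, "ay": 0, "az": 0, "dx": 0.24, "dy": -0.54, "dz": -0.03, "fingers": 1},
    {"ax": 0, "ay": 0, "az": 0, "dx": 0.26, "dy": -0.585, "dz": -0.05, "fingers": 1},
    {"ax": 0, "ay": 0, "az": 0, "dx": 0.27, "dy": -0.617, "dz": -0.07, "fingers": 1},
    {"ax": 0, "ay": 0, "az": 0, "dx": 0.27, "dy": -0.617, "dz": -0.07, "fingers": 1},
    {"ax": 0, "ay": 0, "az": 0, "dx": 0.27, "dy": -0.617, "dz": -0.07, "fingers": 1},
  ],
)

```text
clock: 2.6
eef_pos: [0.4986, -0.145, 0.334]
ee_rot: [0.224, 0.974, 0.0, -0.001]
ft_force: [-0.3, 0.5, 0.6]
opening: 0.0005
finger_force: 0.0
```

drive_tool(
  deltas=[
    {"ax": 0, "ay": 0, "az": 0, "dx": 0, "dy": 0, "dz": -0.02, "fingers": 1},
    {"ax": 0, "ay": 0, "az": 0, "dx": 0, "dy": 0, "dz": -0.04, "fingers": 1},
    {"ax": 0, "ay": 0, "az": 0, "dx": 0, "dy": 0, "dz": -0.055, "fingers": 1},
    {"ax": 0, "ay": 0, "az": 0, "dx": 0, "dy": 0, "dz": -0.07, "fingers": 1},
    {"ax": 0, "ay": 0, "az": 0, "dx": 0, "dy": 0, "dz": -0.083, "fingers": 1},
    {"ax": 0, "ay": 0, "az": 0, "dx": 0, "dy": 0, "dz": -0.094, "fingers": 1},
    {"ax": 0, "ay": 0, "az": 0, "dx": 0, "dy": 0, "dz": -0.1, "fingers": 1},
    {"ax": 0, "ay": 0, "az": 0, "dx": 0, "dy": 0, "dz": -0.104, "fingers": 1},
    {"ax": 0, "ay": 0, "az": 0, "dx": 0, "dy": 0, "dz": -0.104, "fingers": 1},
    {"ax": 0, "ay": 0, "az": 0, "dx": 0, "dy": 0, "dz": -0.104, "fingers": 1},
  ],
)

```text
clock: 3.6
eef_pos: [0.4991, -0.1428, 0.2347]
ee_rot: [0.223, 0.975, -0.0, 0.002]
ft_force: [-5.9, 3.4, 22.6]
opening: 0.0001
finger_force: 10.1
```

drive_tool(
  deltas=[
    {"ax": 0, "ay": 0, "az": 0, "dx": 0, "dy": 0, "dz": 0.03, "fingers": 1},
    {"ax": 0, "ay": 0, "az": 0, "dx": 0, "dy": 0, "dz": 0.06, "fingers": 1},
    {"ax": 0, "ay": 0, "az": 0, "dx": 0, "dy": 0, "dz": 0.09, "fingers": 1},
    {"ax": 0, "ay": 0, "az": 0, "dx": 0, "dy": 0, "dz": 0.104, "fingers": 1},
    {"ax": 0, "ay": 0, "az": 0, "dx": 0, "dy": 0, "dz": 0.104, "fingers": 1},
    {"ax": 0, "ay": 0, "az": 0, "dx": 0, "dy": 0, "dz": 0.104, "fingers": 1},
  ],
)

```text
clock: 4.2
eef_pos: [0.4984, -0.1434, 0.3351]
ee_rot: [0.223, 0.975, 0.0, 0.0]
ft_force: [-1.0, 0.5, -0.5]
opening: 0.0001
finger_force: 0.0
```

```bash
cat > sl.py <<'E'
from h import *
f=np.load("feeder.npz"); th=float(f["th"]); t=f["t"]; R=np.array([[np.cos(th),-np.sin(th)],[np.sin(th),np.cos(th)]])
def slides(c,tag):
    im,D=vision.read_camera(c); cv2.imwrite(f"pics/{c}{tag}.png",im[...,::-1]); F=cloud(c,D); F[...,:2]=(F[...,:2]-t)@R
    for lo,hi,n in((.118,.14,"tall"),(.085,.118,"all")):
        m=(F[...,0]>.015)&(F[...,0]<.08)&(abs(F[...,1])<.18)&(F[...,2]>lo)&(F[...,2]<hi)
        print(c,n,m.sum(),np.median(F[m],0).round(4),np.unique((F[...,1][m]/.004).round()*4,return_counts=True))
    m=(F[...,2]>.03)&(F[...,2]<.16)&(F[...,0]<-.065)&(F[...,0]>-.11)&(F[...,1]<-.08)&(F[...,1]>-.125)
    print("pad z",np.percentile(F[m][:,2],[10,50,90]) if m.any() else None)
    return F
E
python3 -c "
from sl import *
slides('top','s1')"
```

```text
top tall 54 [ 0.0469 -0.0113  0.1275] (array([-16., -12.,  -8.]), array([ 1, 36, 17]))
top all 109 [0.0477 0.0141 0.104 ] (array([-8.,  8., 12., 16., 32., 36.]), array([ 2, 18, 34,  2, 19, 34]))
pad z None
```

drive_tool(
  deltas=[
    {"ax": 0, "ay": 0, "az": 0, "dx": 0, "dy": 0, "dz": -0.03, "fingers": 1},
    {"ax": 0, "ay": 0, "az": 0, "dx": 0, "dy": 0, "dz": -0.055, "fingers": 1},
    {"ax": 0, "ay": 0, "az": 0, "dx": 0, "dy": 0, "dz": -0.075, "fingers": 1},
    {"ax": 0, "ay": 0, "az": 0, "dx": 0, "dy": 0, "dz": -0.092, "fingers": 1},
    {"ax": 0, "ay": 0, "az": 0, "dx": 0, "dy": 0, "dz": -0.104, "fingers": 1},
    {"ax": 0, "ay": 0, "az": 0, "dx": 0, "dy": 0, "dz": -0.104, "fingers": 1},
    {"ax": 0, "ay": 0, "az": 0, "dx": 0, "dy": 0, "dz": -0.104, "fingers": 1},
    {"ax": 0, "ay": 0, "az": 0, "dx": 0, "dy": 0, "dz": -0.06, "fingers": 1},
    {"ax": 0, "ay": 0, "az": 0, "dx": 0, "dy": 0, "dz": -0.015, "fingers": 1},
    {"ax": 0, "ay": 0, "az": 0, "dx": 0, "dy": 0, "dz": 0, "fingers": 1},
    {"ax": 0, "ay": 0, "az": 0, "dx": 0, "dy": 0, "dz": 0, "fingers": 1},
    {"ax": 0, "ay": 0, "az": 0, "dx": 0, "dy": 0, "dz": -0.03, "fingers": 1},
    {"ax": 0, "ay": 0, "az": 0, "dx": 0, "dy": 0, "dz": -0.055, "fingers": 1},
    {"ax": 0, "ay": 0, "az": 0, "dx": 0, "dy": 0, "dz": -0.075, "fingers": 1},
    {"ax": 0, "ay": 0, "az": 0, "dx": 0, "dy": 0, "dz": -0.092, "fingers": 1},
    {"ax": 0, "ay": 0, "az": 0, "dx": 0, "dy": 0, "dz": -0.104, "fingers": 1},
    {"ax": 0, "ay": 0, "az": 0, "dx": 0, "dy": 0, "dz": -0.104, "fingers": 1},
    {"ax": 0, "ay": 0, "az": 0, "dx": 0, "dy": 0, "dz": -0.104, "fingers": 1},
    {"ax": 0, "ay": 0, "az": 0, "dx": 0, "dy": 0, "dz": -0.06, "fingers": 1},
    {"ax": 0, "ay": 0, "az": 0, "dx": 0, "dy": 0, "dz": -0.01, "fingers": 1},
  ],
)

```text
clock: 6.25
eef_pos: [0.4977, -0.1437, 0.3225]
ee_rot: [0.223, 0.975, 0.001, -0.004]
ft_force: [1.8, -0.8, -0.2]
opening: 0.0001
finger_force: 0.0
```

```bash
python3 -c "
from sl import *
slides('top','s3')"
```

```text
top tall 53 [0.0487 0.0364 0.1283] (array([32., 36., 40.]), array([ 7, 33, 13]))
top all 98 [0.0461 0.0825 0.1034] (array([60., 64., 84., 88.]), array([30, 18, 30, 20]))
pad z None
```

drive_tool(
  deltas=[
    {"ax": 0, "ay": 0, "az": 0, "dx": 0, "dy": 0, "dz": 0.01, "fingers": 1},
    {"ax": 0, "ay": 0, "az": 0, "dx": 0, "dy": 0, "dz": -0.02, "fingers": 1},
    {"ax": 0, "ay": 0, "az": 0, "dx": 0, "dy": 0, "dz": -0.045, "fingers": 1},
    {"ax": 0, "ay": 0, "az": 0, "dx": 0, "dy": 0, "dz": -0.065, "fingers": 1},
    {"ax": 0, "ay": 0, "az": 0, "dx": 0, "dy": 0, "dz": -0.082, "fingers": 1},
    {"ax": 0, "ay": 0, "az": 0, "dx": 0, "dy": 0, "dz": -0.094, "fingers": 1},
    {"ax": 0, "ay": 0, "az": 0, "dx": 0, "dy": 0, "dz": -0.094, "fingers": 1},
    {"ax": 0, "ay": 0, "az": 0, "dx": 0, "dy": 0, "dz": -0.094, "fingers": 1},
    {"ax": 0, "ay": 0, "az": 0, "dx": 0, "dy": 0, "dz": -0.05, "fingers": 1},
    {"ax": 0, "ay": 0, "az": 0, "dx": 0, "dy": 0, "dz": -0.005, "fingers": 1},
    {"ax": 0, "ay": 0, "az": 0, "dx": 0, "dy": 0, "dz": 0.03, "fingers": 1},
    {"ax": 0, "ay": 0, "az": 0, "dx": -0.02, "dy": 0, "dz": 0.07, "fingers": 1},
    {"ax": 0, "ay": 0, "az": 0, "dx": -0.05, "dy": 0, "dz": 0.08, "fingers": 1},
    {"ax": 0, "ay": 0, "az": 0, "dx": -0.08, "dy": 0, "dz": 0.08, "fingers": 1},
  ],
)

```text
clock: 7.7
eef_pos: [0.4179, -0.1443, 0.4041]
ee_rot: [0.223, 0.975, 0.0, -0.0]
ft_force: [0.1, 0.7, -0.1]
opening: -0.0005
finger_force: 0.0
```

```bash
python3 - <<'E'
from sl import *
F=slides('top','s4')
for lo,hi in((.06,.078),(.13,.152)):
    m=(F[...,2]>lo)&(F[...,2]<hi)&(abs(F[...,1]-.06)<.03)&((F[...,0]<-.005)|(F[...,0]>.085))&(F[...,0]>-.06)&(F[...,0]<.12)
    print("ptr",m.sum(),np.median(F[m],0) if m.any() else 0)
# key in block, lock slot: colour/depth
im=cv2.imread("pics/tops4.png"); D=vision.read_camera("top")[1]; P=cloud("top",D); hsv=cv2.cvtColor(im,cv2.COLOR_BGR2HSV)
print("key hsv",hsv[236:246:3,172],"board",hsv[150,270])
for n,z0,z1,(u,v) in(("key",.04,.08,(173,240)),("block",.012,.03,(175,240)),):
    m=np.zeros(D.shape,bool); m[v-16:v+17,u-16:u+17]=1; m&=(P[...,2]>z0)&(P[...,2]<z1)&(D>0)
    r=cv2.minAreaRect(P[m][:,:2].astype(np.float32)*1000); print(n,m.sum(),P[m].mean(0).round(4),P[m][:,2].max(),r)
yel=cv2.inRange(hsv,(22,120,150),(34,255,255))>0
for n,(u,v),z in(("keytop",(173,240),.058),("lockhead",(272,220),.030),("decoy",(147,222),.05)):
    m=np.zeros(D.shape,np.uint8); m[v-14:v+15,u-14:u+15]=yel[v-14:v+15,u-14:u+15]; vv,uu=np.nonzero(m)
    if len(uu)<5: print(n,len(uu)); continue
    W=np.array([at_z("top",a,b,z)[:2] for a,b in zip(uu,vv)]); r=cv2.minAreaRect(W.astype(np.float32)*1000); print(n,len(uu),W.mean(0).round(4),r)
E
```

```text
top tall 51 [0.0474 0.0613 0.1278] (array([60., 64.]), array([31, 20]))
top all 100 [0.047  0.0968 0.104 ] (array([ 80.,  84.,  88., 108., 112.]), array([ 5, 32, 13, 33, 17]))
pad z [0.12134305 0.12641929 0.13069621]
ptr 11 [-0.02355411  0.0631634   0.07407205]
ptr 11 [0.09597468 0.06204472 0.14512295]
key hsv [[ 29 180 252]
 [ 29 178 253]
 [ 28 180 253]
 [ 20 195 239]] board [ 11 195 128]
key 54 [0.486  0.3484 0.0564] 0.06556791632380099 ((486.2712707519531, 349.0408020019531), (29.225444793701172, 11.46166706085205), 2.3636999130249023)
block 227 [0.4855 0.3484 0.0211] 0.029225747907294153 ((486.22021484375, 350.15631103515625), (56.168495178222656, 42.38361358642578), 1.1009145975112915)
keytop 41 [0.4844 0.3494] ((483.3855895996094, 349.3489990234375), (28.413429260253906, 8.513227462768555), 1.3230739831924438)
lockhead 172 [0.5454 0.0646] ((545.466064453125, 64.48287963867188), (40.1669807434082, 40.25180435180664), 69.78545379638672)
decoy 80 [0.5351 0.4256] ((535.3496704101562, 425.68878173828125), (40.150917053222656, 16.780780792236328), 67.10200500488281)
```

drive_tool(
  deltas=[
    {"ax": 0, "ay": 0, "az": 0.06, "dx": 0.006, "dy": 0.045, "dz": 0, "fingers": -1},
    {"ax": 0, "ay": 0, "az": 0.12, "dx": 0.012, "dy": 0.09, "dz": 0, "fingers": -1},
    {"ax": 0, "ay": 0, "az": 0.18, "dx": 0.018, "dy": 0.135, "dz": 0, "fingers": -1},
    {"ax": 0, "ay": 0, "az": 0.24, "dx": 0.024, "dy": 0.18, "dz": 0, "fingers": -1},
    {"ax": 0, "ay": 0, "az": 0.3, "dx": 0.03, "dy": 0.225, "dz": 0, "fingers": -1},
    {"ax": 0, "ay": 0, "az": 0.36, "dx": 0.036, "dy": 0.27, "dz": 0, "fingers": -1},
    {"ax": 0, "ay": 0, "az": 0.42, "dx": 0.042, "dy": 0.315, "dz": 0, "fingers": -1},
    {"ax": 0, "ay": 0, "az": 0.48, "dx": 0.048, "dy": 0.36, "dz": 0, "fingers": -1},
    {"ax": 0, "ay": 0, "az": 0.48, "dx": 0.054, "dy": 0.405, "dz": 0, "fingers": -1},
    {"ax": 0, "ay": 0, "az": 0.48, "dx": 0.06, "dy": 0.45, "dz": -0.02, "fingers": -1},
    {"ax": 0, "ay": 0, "az": 0.48, "dx": 0.066, "dy": 0.485, "dz": -0.05, "fingers": -1},
    {"ax": 0, "ay": 0, "az": 0.48, "dx": 0.068, "dy": 0.493, "dz": -0.09, "fingers": -1},
    {"ax": 0, "ay": 0, "az": 0.48, "dx": 0.068, "dy": 0.493, "dz": -0.12, "fingers": -1},
    {"ax": 0, "ay": 0, "az": 0.48, "dx": 0.068, "dy": 0.493, "dz": -0.13, "fingers": -1},
    {"ax": 0, "ay": 0, "az": 0.48, "dx": 0.068, "dy": 0.493, "dz": -0.13, "fingers": -1},
  ],
)

```text
clock: 9.3
eef_pos: [0.4863, 0.3485, 0.2717]
ee_rot: [-0.015, 1.0, -0.001, -0.003]
ft_force: [0.6, -0.8, 0.1]
opening: 0.0855
finger_force: 0.0
```

```bash
python3 - <<'E'
from h import *
o=readout.get_obs(); R=Rotation.from_quat(o["ee_rot"]).as_matrix(); print(o["eef_pos"],"yaw y",np.degrees(np.arctan2(R[1,1],R[0,1])),R[:,2],o["joints"])
# lock slot angle: dark slot among head, native fine estimate from earlier image
im=cv2.imread("pics/tops4.png"); g=cv2.resize(im[204:236,256:290],None,fx=8,fy=8,interpolation=cv2.INTER_CUBIC)
hsv=cv2.cvtColor(im,cv2.COLOR_BGR2HSV).astype(int)
K=[]
for v in range(205,236):
    for u in range(258,290):
        w=at_z("top",u,v,.03)[:2]-[.5455,.0645]
        K.append((*w,hsv[v,u,2],hsv[v,u,1]))
K=np.array(K)
best=[]
for a in np.radians(np.arange(-35,15,1.)):
  for o_ in np.arange(-.005,.0051,.0005):
    n=np.array([-np.sin(a),np.cos(a)]);d=np.array([np.cos(a),np.sin(a)])
    s=K[:,:2]@n-o_; l=K[:,:2]@d; ins=(abs(s)<.002)&(abs(l)<.017)
    best.append((K[ins,2].mean(),np.degrees(a),o_))
best.sort(); print(best[:6])
E
```

```text
[0.48632784 0.34845004 0.27166271] yaw y 91.66980006508645 [-0.00534367 -0.00274282 -0.99998196] [ 4.93631130e-01  6.03235603e-01  1.48439269e+00  1.33665296e-04
  1.05996975e+00 -1.10636739e+00]
[(np.float64(175.46666666666667), np.float64(-20.0), np.float64(0.0009999999999999948)), (np.float64(175.73333333333332), np.float64(-18.0), np.float64(0.0004999999999999952)), (np.float64(175.73333333333332), np.float64(-18.0), np.float64(0.0009999999999999948)), (np.float64(176.8), np.float64(-16.0), np.float64(0.0009999999999999948)), (np.float64(176.85714285714286), np.float64(-18.0), np.float64(0.0014999999999999944)), (np.float64(176.875), np.float64(-19.0), np.float64(0.0009999999999999948))]
```

drive_tool(
  deltas=[
    {"ax": 0, "ay": 0, "az": 0, "dx": 0, "dy": 0, "dz": -0.025, "fingers": -1},
    {"ax": 0, "ay": 0, "az": 0, "dx": 0, "dy": 0, "dz": -0.05, "fingers": -1},
    {"ax": 0, "ay": 0, "az": 0, "dx": 0, "dy": 0, "dz": -0.065, "fingers": -1},
    {"ax": 0, "ay": 0, "az": 0, "dx": 0, "dy": 0, "dz": -0.072, "fingers": -1},
    {"ax": 0, "ay": 0, "az": 0, "dx": 0, "dy": 0, "dz": -0.072, "fingers": -1},
    {"ax": 0, "ay": 0, "az": 0, "dx": 0, "dy": 0, "dz": -0.072, "fingers": 1},
    {"ax": 0, "ay": 0, "az": 0, "dx": 0, "dy": 0, "dz": -0.072, "fingers": 1},
    {"ax": 0, "ay": 0, "az": 0, "dx": 0, "dy": 0, "dz": -0.072, "fingers": 1},
    {"ax": 0, "ay": 0, "az": 0, "dx": 0, "dy": 0, "dz": -0.072, "fingers": 1},
    {"ax": 0, "ay": 0, "az": 0, "dx": 0, "dy": 0, "dz": -0.072, "fingers": 1},
    {"ax": 0, "ay": 0, "az": 0, "dx": 0, "dy": 0, "dz": -0.072, "fingers": 1},
    {"ax": 0, "ay": 0, "az": 0, "dx": 0, "dy": 0, "dz": -0.072, "fingers": 1},
    {"ax": 0, "ay": 0, "az": 0, "dx": 0, "dy": 0, "dz": -0.072, "fingers": 1},
  ],
)

```text
clock: 10.6
eef_pos: [0.4868, 0.3486, 0.2031]
ee_rot: [-0.015, 1.0, 0.0, 0.0]
ft_force: [-1.3, -1.0, 5.0]
opening: 0.0109
finger_force: 59.4
```

drive_tool(
  deltas=[
    {"ax": 0, "ay": 0, "az": 0, "dx": 0, "dy": 0, "dz": 0.02, "fingers": 1},
    {"ax": 0, "ay": 0, "az": 0, "dx": 0, "dy": 0, "dz": 0.05, "fingers": 1},
    {"ax": 0, "ay": 0, "az": 0, "dx": 0, "dy": 0, "dz": 0.09, "fingers": 1},
    {"ax": 0, "ay": 0, "az": -0.05, "dx": 0.008, "dy": -0.04, "dz": 0.1, "fingers": 1},
    {"ax": 0, "ay": 0, "az": -0.1, "dx": 0.017, "dy": -0.08, "dz": 0.1, "fingers": 1},
    {"ax": 0, "ay": 0, "az": -0.15, "dx": 0.025, "dy": -0.12, "dz": 0.1, "fingers": 1},
    {"ax": 0, "ay": 0, "az": -0.2, "dx": 0.033, "dy": -0.16, "dz": 0.1, "fingers": 1},
    {"ax": 0, "ay": 0, "az": -0.25, "dx": 0.042, "dy": -0.2, "dz": 0.1, "fingers": 1},
    {"ax": 0, "ay": 0, "az": -0.3, "dx": 0.05, "dy": -0.24, "dz": 0.1, "fingers": 1},
    {"ax": 0, "ay": 0, "az": -0.353, "dx": 0.059, "dy": -0.273, "dz": 0.1, "fingers": 1},
    {"ax": 0, "ay": 0, "az": -0.353, "dx": 0.059, "dy": -0.283, "dz": 0.08, "fingers": 1},
    {"ax": 0, "ay": 0, "az": -0.353, "dx": 0.059, "dy": -0.283, "dz": 0.055, "fingers": 1},
    {"ax": 0, "ay": 0, "az": -0.353, "dx": 0.059, "dy": -0.283, "dz": 0.035, "fingers": 1},
    {"ax": 0, "ay": 0, "az": -0.353, "dx": 0.059, "dy": -0.283, "dz": 0.035, "fingers": 1},
    {"ax": 0, "ay": 0, "az": -0.353, "dx": 0.059, "dy": -0.283, "dz": 0.035, "fingers": 1},
  ],
)

```text
clock: 12.1
eef_pos: [0.5458, 0.0656, 0.2376]
ee_rot: [0.161, 0.987, -0.0, -0.0]
ft_force: [0.5, -0.5, -0.4]
opening: 0.0111
finger_force: 58.8
```

```bash
python3 - <<'E'
from h import *
o=readout.get_obs(); R=Rotation.from_quat(o["ee_rot"]).as_matrix(); print(o["eef_pos"],"yaw y",np.degrees(np.arctan2(R[1,1],R[0,1])),o["opening"])
im,D=vision.read_camera("side"); im=im[...,::-1]
u,v=proj("side",[.5457,.0653,.03]).astype(int); print(u,v)
P=cloud("side",D)
c=im[v-50:v+25,u-50:u+50].copy(); cv2.imwrite("pics/hov.png",cv2.resize(c,None,fx=8,fy=8,interpolation=cv2.INTER_CUBIC))
for P3 in([.5457,.0653,.03],[.5457,.0653,.044],[.5457,.0653,.054]): print((proj("side",P3)-[u-50,v-50])*8)
E
```

```text
[0.54577165 0.06559838 0.23762788] yaw y 71.44922152843367 0.011082502149222656
284 230
[407.40591474 403.13534712]
[407.38343822 374.86834316]
[407.36720667 354.45515622]
```

View pics/hov.png

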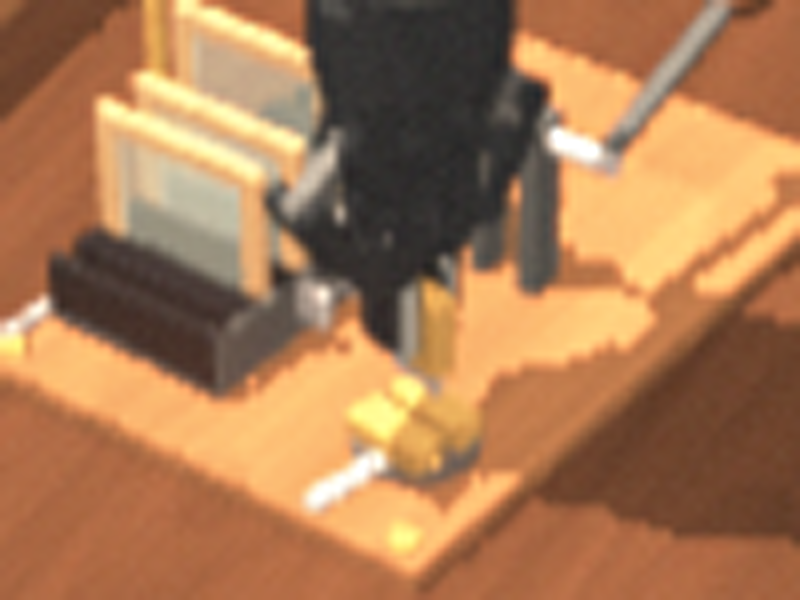

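The side crop shows the key held above the lock head: blade end near (425,385), head near (413,425), and the slot runs along the blade. I will lower it slowly.

drive_tool(
  deltas=[
    {"ax": 0, "ay": 0, "az": 0, "dx": 0, "dy": 0, "dz": -0.006, "fingers": 1},
    {"ax": 0, "ay": 0, "az": 0, "dx": 0, "dy": 0, "dz": -0.011, "fingers": 1},
    {"ax": 0, "ay": 0, "az": 0, "dx": 0, "dy": 0, "dz": -0.015, "fingers": 1},
    {"ax": 0, "ay": 0, "az": 0, "dx": 0, "dy": 0, "dz": -0.018, "fingers": 1},
    {"ax": 0, "ay": 0, "az": 0, "dx": 0, "dy": 0, "dz": -0.02, "fingers": 1},
    {"ax": 0, "ay": 0, "az": 0, "dx": 0, "dy": 0, "dz": -0.02, "fingers": 1},
  ],
)

```text
clock: 12.75
eef_pos: [0.5456, 0.0656, 0.2174]
ee_rot: [0.161, 0.987, -0.0, -0.0]
ft_force: [0.1, -0.6, -0.4]
opening: 0.0115
finger_force: 58.9
```

drive_tool(
  deltas=[
    {"ax": 0, "ay": 0, "az": 0, "dx": 0, "dy": 0, "dz": -0.003, "fingers": 1},
    {"ax": 0, "ay": 0, "az": 0, "dx": 0, "dy": 0, "dz": -0.005, "fingers": 1},
    {"ax": 0, "ay": 0, "az": 0, "dx": 0, "dy": 0, "dz": -0.005, "fingers": 1},
    {"ax": 0, "ay": 0, "az": 0, "dx": 0, "dy": 0, "dz": -0.005, "fingers": 1},
  ],
)

```text
clock: 13.15
eef_pos: [0.5457, 0.0656, 0.2127]
ee_rot: [0.161, 0.987, 0.0, -0.0]
ft_force: [0.3, 0.3, -0.4]
opening: 0.0114
finger_force: 58.9
```

drive_tool(
  deltas=[
    {"ax": 0, "ay": 0, "az": -0.1, "dx": 0, "dy": 0, "dz": 0, "fingers": 1},
    {"ax": 0, "ay": 0, "az": -0.2, "dx": 0, "dy": 0, "dz": 0, "fingers": 1},
    {"ax": 0, "ay": 0, "az": -0.3, "dx": 0, "dy": 0, "dz": 0, "fingers": 1},
    {"ax": 0, "ay": 0, "az": -0.4, "dx": 0, "dy": 0, "dz": 0, "fingers": 1},
    {"ax": 0, "ay": 0, "az": -0.5, "dx": 0, "dy": 0, "dz": 0, "fingers": 1},
    {"ax": 0, "ay": 0, "az": -0.6, "dx": 0, "dy": 0, "dz": 0, "fingers": 1},
    {"ax": 0, "ay": 0, "az": -0.7, "dx": 0, "dy": 0, "dz": 0, "fingers": 1},
    {"ax": 0, "ay": 0, "az": -0.8, "dx": 0, "dy": 0, "dz": 0, "fingers": 1},
    {"ax": 0, "ay": 0, "az": -0.9, "dx": 0, "dy": 0, "dz": 0, "fingers": 1},
    {"ax": 0, "ay": 0, "az": -1.0, "dx": 0, "dy": 0, "dz": 0, "fingers": 1},
    {"ax": 0, "ay": 0, "az": -1.1, "dx": 0, "dy": 0, "dz": 0, "fingers": 1},
    {"ax": 0, "ay": 0, "az": -1.2, "dx": 0, "dy": 0, "dz": 0, "fingers": 1},
    {"ax": 0, "ay": 0, "az": -1.3, "dx": 0, "dy": 0, "dz": 0, "fingers": 1},
    {"ax": 0, "ay": 0, "az": -1.38, "dx": 0, "dy": 0, "dz": 0, "fingers": 1},
    {"ax": 0, "ay": 0, "az": -1.42, "dx": 0, "dy": 0, "dz": 0, "fingers": 1},
    {"ax": 0, "ay": 0, "az": -1.42, "dx": 0, "dy": 0, "dz": 0, "fingers": 1},
  ],
)

```text
clock: 14.75
eef_pos: [0.545, 0.0654, 0.2124]
ee_rot: [0.766, 0.643, -0.001, -0.001]
ft_force: [-3.4, -1.2, -0.9]
opening: 0.0108
finger_force: 59.0
```

```bash
python3 - <<'E'
from h import *
o=readout.get_obs(); print(o["torque"],o["joints"])
im,D=vision.read_camera("side"); im=im[...,::-1]
u,v=284,230
cv2.imwrite("pics/turned.png",cv2.resize(im[v-50:v+25,u-50:u+50],None,fx=8,fy=8,interpolation=cv2.INTER_CUBIC))
E
```

```text
[-0.3149006   0.64323154  0.06566753] [-2.01020025e-02  6.08996775e-01  1.68301035e+00 -5.59464242e-04
  8.52086990e-01  1.53362375e-01]
```

View pics/turned.png

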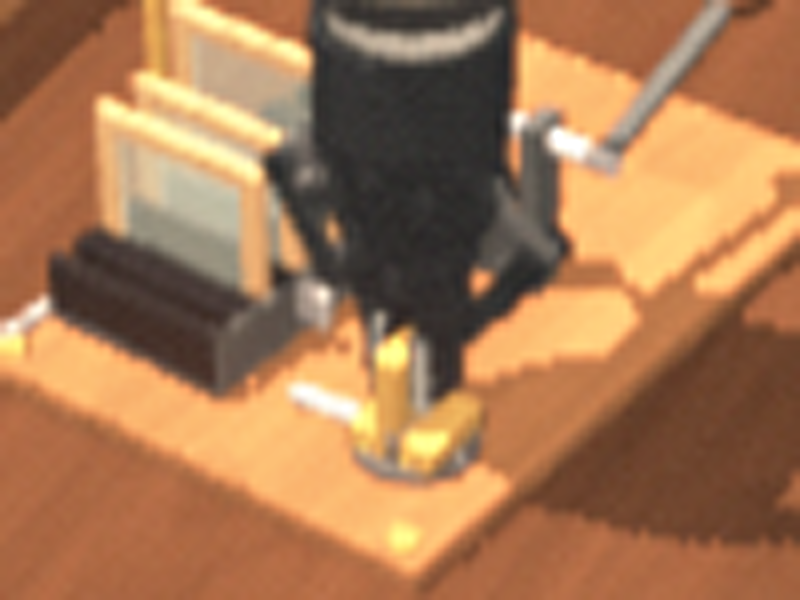

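The crop shows the key at (395,390) standing in the slot, and the lock's handle swung round to (330,400), about a quarter turn. I'll release and lift.

drive_tool(
  deltas=[
    {"ax": 0, "ay": 0, "az": 0, "dx": 0, "dy": 0, "dz": -0.001, "fingers": 1},
    {"ax": 0, "ay": 0, "az": 0, "dx": 0, "dy": 0, "dz": -0.001, "fingers": 0.2},
    {"ax": 0, "ay": 0, "az": 0, "dx": 0, "dy": 0, "dz": -0.001, "fingers": 0.2},
    {"ax": 0, "ay": 0, "az": 0, "dx": 0, "dy": 0, "dz": -0.001, "fingers": 0.2},
    {"ax": 0, "ay": 0, "az": 0, "dx": 0, "dy": 0, "dz": -0.001, "fingers": 0.2},
    {"ax": 0, "ay": 0, "az": 0, "dx": 0, "dy": 0, "dz": 0.01, "fingers": 0.2},
    {"ax": 0, "ay": 0, "az": 0, "dx": 0, "dy": 0, "dz": 0.03, "fingers": 0.2},
    {"ax": 0, "ay": 0, "az": 0, "dx": 0, "dy": 0, "dz": 0.06, "fingers": 0.2},
    {"ax": 0, "ay": 0, "az": 0, "dx": 0, "dy": 0, "dz": 0.1, "fingers": 0.2},
    {"ax": 0, "ay": 0, "az": 0, "dx": -0.03, "dy": 0, "dz": 0.14, "fingers": 0.2},
    {"ax": 0, "ay": 0, "az": 0, "dx": -0.07, "dy": 0, "dz": 0.16, "fingers": 0.2},
    {"ax": 0, "ay": 0, "az": 0, "dx": -0.11, "dy": 0, "dz": 0.16, "fingers": 0.2},
    {"ax": 0, "ay": 0, "az": 0, "dx": -0.14, "dy": 0, "dz": 0.16, "fingers": 0.2},
    {"ax": 0, "ay": 0, "az": 0, "dx": -0.14, "dy": 0, "dz": 0.16, "fingers": 0.2},
  ],
)

```text
clock: 16.2
eef_pos: [0.4025, 0.0658, 0.3737]
ee_rot: [0.765, 0.644, -0.0, -0.0]
ft_force: [-0.2, -0.3, -0.3]
opening: 0.0339
finger_force: 0.0
```

```bash
python3 - <<'E'
from sl import *
F=slides('top','fin')
m=(F[...,2]>.045)&(F[...,2]<.09)&(F[...,0]<-.05)&(F[...,0]>-.11)&(abs(F[...,1]-.115)<.03)
print("key",m.sum(),np.median(F[m],0),F[m][:,2].max(),cv2.minAreaRect(F[m][:,:2].astype(np.float32)*1000))
a=cv2.imread("pics/topfin.png")[165:255,235:370]
vision.read_camera("side")
b=vision.read_camera("side")[0][...,::-1][180:255,234:334]
cv2.imwrite("pics/fin.png",np.vstack([cv2.resize(a,(450,300),interpolation=cv2.INTER_CUBIC),cv2.resize(b,(450,300),interpolation=cv2.INTER_CUBIC)]))
E
```

```text
top tall 53 [0.048  0.0598 0.127 ] (array([56., 60., 64.]), array([11, 34,  8]))
top all 102 [0.0483 0.1058 0.1035] (array([ 80.,  84.,  88., 104., 108., 112.]), array([ 1, 33, 16,  3, 34, 15]))
pad z [0.12096352 0.12617893 0.13178636]
key 49 [-0.07510553  0.12227524  0.0642955 ] 0.07120015000538493 ((-74.53373718261719, 122.26777648925781), (29.32713508605957, 12.276007652282715), 89.80864715576172)
```

View pics/fin.png

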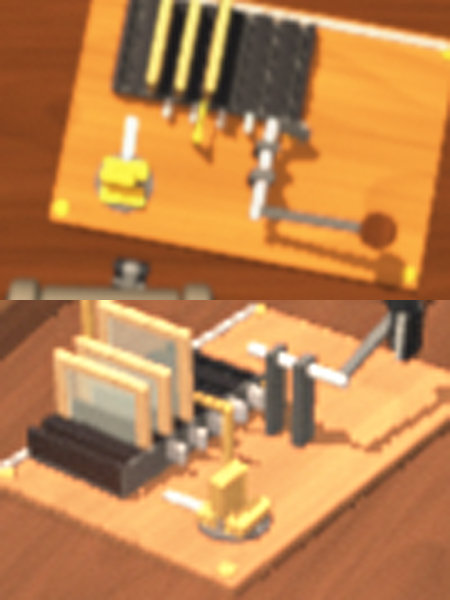

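```bash
python3 - <<'E'
from sl import *
for n,p in(("slot",[.5457,.0653,.03]),("keytop if centred",[.5457,.0653,.066]),("tool",[.545,.0654,.066])): print(n,proj("top",p))
im=cv2.imread("pics/topfin.png"); hsv=cv2.cvtColor(im,cv2.COLOR_BGR2HSV)
print(hsv[208:226,262:284,2])
E
```

```text
slot [271.79150236 219.04641609]
keytop if centred [271.59224262 218.10510251]
tool [271.5559928  218.35089403]
[[248 247 247 247 247 247 247 247 247 247 249 252 250 243 244 247 248 248
  248 248 247 247]
 [247 247 247 247 247 247 247 246 245 246 250 252 249 246 245 246 246 247
  247 247 247 247]
 [245 246 246 246 246 246 245 242 238 240 248 251 246 242 244 245 246 245
  246 246 246 246]
 [245 245 245 245 245 245 241 233 225 228 242 246 232 226 234 241 244 245
  245 245 245 245]
 [245 246 245 245 247 249 245 239 234 234 240 237 217 207 223 234 241 244
  244 244 244 244]
 [246 245 243 241 247 251 251 250 250 248 248 246 241 241 241 242 244 242
  242 243 243 243]
 [247 245 239 233 244 252 253 253 253 252 252 252 252 252 252 251 249 237
  237 241 242 242]
 [248 245 235 236 247 252 253 253 252 252 251 253 253 253 253 253 250 229
  229 239 241 241]
 [248 241 230 244 252 253 253 253 252 252 252 253 253 252 252 253 250 220
  217 236 241 242]
 [246 234 220 246 252 253 253 253 253 253 253 253 252 247 250 251 247 206
  198 233 241 242]
 [243 225 204 239 250 252 252 252 252 253 253 253 251 235 230 237 230 187
  187 233 243 244]
 [242 216 188 217 235 238 238 240 246 250 252 252 248 211 164 174 177 164
  185 233 244 245]
 [243 214 189 215 223 215 207 209 222 234 238 238 230 183 137 134 142 154
  186 233 244 246]
 [245 228 206 234 241 231 217 213 212 213 214 210 203 191 184 179 156 155
  188 234 245 246]
 [248 239 224 242 249 243 234 232 230 227 224 220 217 218 219 210 168 157
  194 236 244 246]
 [251 247 236 246 251 250 248 248 246 240 235 234 234 233 231 224 173 167
  217 240 245 246]
 [251 250 246 247 249 250 250 251 250 247 246 246 247 246 243 238 193 189
  234 245 247 247]
 [251 251 249 241 233 231 232 233 234 234 240 245 247 248 247 244 216 225
  244 248 248 248]]
```

The lock and slide look good. The key sits about 6 mm along the slot from its centre, within the limit but with thin margin, so I will regrasp it and slide it 5 mm back.

drive_tool(
  deltas=[
    {"ax": 0, "ay": 0, "az": 0, "dx": 0.04, "dy": 0, "dz": 0, "fingers": 0.2},
    {"ax": 0, "ay": 0, "az": 0, "dx": 0.08, "dy": 0, "dz": 0, "fingers": 0.2},
    {"ax": 0, "ay": 0, "az": 0, "dx": 0.12, "dy": 0, "dz": 0, "fingers": 0.2},
    {"ax": 0, "ay": 0, "az": 0, "dx": 0.14, "dy": 0, "dz": -0.02, "fingers": 0.2},
    {"ax": 0, "ay": 0, "az": 0, "dx": 0.14, "dy": 0, "dz": -0.05, "fingers": 0.2},
    {"ax": 0, "ay": 0, "az": 0, "dx": 0.14, "dy": 0, "dz": -0.08, "fingers": 0.2},
    {"ax": 0, "ay": 0, "az": 0, "dx": 0.14, "dy": 0, "dz": -0.11, "fingers": 0.2},
    {"ax": 0, "ay": 0, "az": 0, "dx": 0.14, "dy": 0, "dz": -0.135, "fingers": 0.2},
    {"ax": 0, "ay": 0, "az": 0, "dx": 0.14, "dy": 0, "dz": -0.15, "fingers": 0.2},
    {"ax": 0, "ay": 0, "az": 0, "dx": 0.14, "dy": 0, "dz": -0.158, "fingers": 0.2},
    {"ax": 0, "ay": 0, "az": 0, "dx": 0.14, "dy": 0, "dz": -0.158, "fingers": 0.2},
    {"ax": 0, "ay": 0, "az": 0, "dx": 0.14, "dy": 0, "dz": -0.158, "fingers": 1},
    {"ax": 0, "ay": 0, "az": 0, "dx": 0.14, "dy": 0, "dz": -0.158, "fingers": 1},
    {"ax": 0, "ay": 0, "az": 0, "dx": 0.14, "dy": 0, "dz": -0.158, "fingers": 1},
    {"ax": 0, "ay": 0, "az": 0, "dx": 0.14, "dy": 0, "dz": -0.158, "fingers": 1},
    {"ax": 0, "ay": 0, "az": 0, "dx": 0.14, "dy": 0, "dz": -0.158, "fingers": 1},
    {"ax": 0, "ay": 0, "az": 0, "dx": 0.1395, "dy": -0.0025, "dz": -0.158, "fingers": 1},
    {"ax": 0, "ay": 0, "az": 0, "dx": 0.139, "dy": -0.005, "dz": -0.158, "fingers": 1},
    {"ax": 0, "ay": 0, "az": 0, "dx": 0.139, "dy": -0.005, "dz": -0.158, "fingers": 1},
  ],
)

```text
clock: 18.25
eef_pos: [0.5449, 0.0607, 0.2153]
ee_rot: [0.766, 0.643, 0.001, 0.0]
ft_force: [-2.8, 3.5, 5.6]
opening: 0.0106
finger_force: 61.5
```

drive_tool(
  deltas=[
    {"ax": 0, "ay": 0, "az": 0, "dx": 0, "dy": 0, "dz": -0.001, "fingers": 0.2},
    {"ax": 0, "ay": 0, "az": 0, "dx": 0, "dy": 0, "dz": -0.001, "fingers": 0.2},
    {"ax": 0, "ay": 0, "az": 0, "dx": 0, "dy": 0, "dz": 0, "fingers": 0.2},
    {"ax": 0, "ay": 0, "az": 0, "dx": 0, "dy": 0, "dz": 0, "fingers": 0.2},
    {"ax": 0, "ay": 0, "az": 0, "dx": 0, "dy": 0, "dz": 0.01, "fingers": 0.2},
    {"ax": 0, "ay": 0, "az": 0, "dx": 0, "dy": 0, "dz": 0.03, "fingers": 0.2},
    {"ax": 0, "ay": 0, "az": 0, "dx": 0, "dy": 0, "dz": 0.06, "fingers": 0.2},
    {"ax": 0, "ay": 0, "az": 0, "dx": 0, "dy": 0, "dz": 0.1, "fingers": 0.2},
    {"ax": 0, "ay": 0, "az": 0, "dx": -0.03, "dy": 0, "dz": 0.14, "fingers": 0.2},
    {"ax": 0, "ay": 0, "az": 0, "dx": -0.07, "dy": 0, "dz": 0.16, "fingers": 0.2},
    {"ax": 0, "ay": 0, "az": 0, "dx": -0.11, "dy": 0, "dz": 0.16, "fingers": 0.2},
    {"ax": 0, "ay": 0, "az": 0, "dx": -0.14, "dy": 0, "dz": 0.16, "fingers": 0.2},
    {"ax": 0, "ay": 0, "az": 0, "dx": -0.14, "dy": 0, "dz": 0.16, "fingers": 0.2},
    {"ax": 0, "ay": 0, "az": 0, "dx": -0.14, "dy": 0, "dz": 0.16, "fingers": 0.2},
  ],
)

```text
clock: 19.65
eef_pos: [0.4048, 0.0606, 0.3758]
ee_rot: [0.766, 0.643, 0.001, 0.001]
ft_force: [0.1, -0.2, -0.2]
opening: 0.0341
finger_force: 0.0
```

```bash
python3 - <<'E'
from sl import *
F=slides('top','fin2')
m=(F[...,2]>.045)&(F[...,2]<.09)&(F[...,0]<-.05)&(F[...,0]>-.11)&(abs(F[...,1]-.115)<.03)
print("key",m.sum(),np.median(F[m],0),cv2.minAreaRect(F[m][:,:2].astype(np.float32)*1000))
a=cv2.imread("pics/topfin2.png")[165:255,235:370]
b=vision.read_camera("side")[0][...,::-1][180:255,234:334]
cv2.imwrite("pics/fin2.png",np.vstack([cv2.resize(a,(450,300),interpolation=cv2.INTER_CUBIC),cv2.resize(b,(450,300),interpolation=cv2.INTER_CUBIC)]))
E
```

```text
top tall 52 [0.0471 0.0602 0.1288] (array([56., 60., 64.]), array([ 6, 34, 12]))
top all 101 [0.0476 0.088  0.1043] (array([ 80.,  84.,  88., 104., 108., 112.]), array([ 2, 32, 17,  2, 32, 16]))
pad z [0.12174627 0.12712508 0.13222865]
key 49 [-0.07494373  0.11768631  0.06468887] ((-73.8237075805664, 117.25081634521484), (12.297297477722168, 27.240219116210938), 1.736953854560852)
```

View pics/fin2.png

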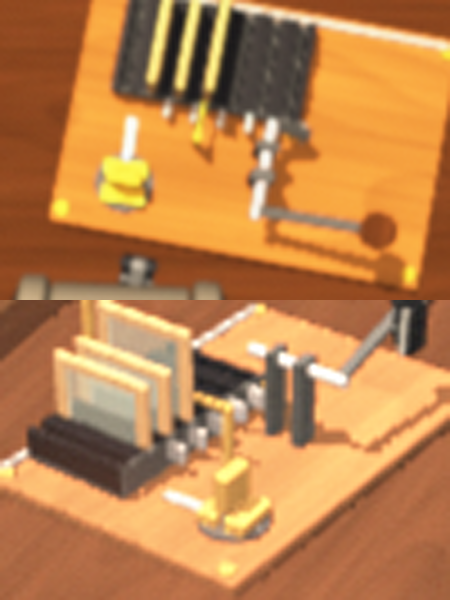

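The key is now centred on the lock head (crop 125,180) and upright. The lock is turned, the lever is up, and the tall slide is in line with the pointers.

```bash
python3 -c "
from station import arm
print(arm.hand_in())"
```

```text
the job is handed in; nothing more can be done
None
```

The job is handed in, verdict not shown: after four lever strokes the tall slide measures within about 3 mm of the gate, the lock is turned about a quarter turn clockwise, and the key stands upright in its slot.

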